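# Move the weld test pieces to the inspection rack in reverse order

### The arm

A 6-joint arm with a two-finger parallel gripper is mounted at the origin on the work surface; the furniture and walls round the work are solid. World frame = base frame: x ahead of the robot, y to its left, z up, the work surface at z = 0. Lengths are in m, angles in rad, forces in N, time in s.
With the tool pointing down it reaches from about 0.225 to 0.725 m from the base axis. Payload 3.1 kg.
Tool frame: the origin (TCP) lies midway between the tips of the shut fingers; the grasp point (between the pads) lies arm.grip_depth behind it (arm.grip_depth is the distance from the TCP to the grasp point, in m); z points along the fingers, y is the line along which they close (so a half turn about z gives the same grasp; the last joint's range is limited). The gripper opens to 85 mm and grips with 20 to 120 N. Pads are 22 mm wide; open, the fingers measure 114 mm over their backs; the gripper's body (76 mm by 85 mm) begins 54 mm behind the grasp point. The pads swing forward as they close: fully open they stand 13 mm farther back than shut.
Start: joints at [1.083, 0.048, 0.099, 1.622, 0, 1.443], TCP at [0.185, 0.491, 0.231] pointing down, gripper open.
Joint ranges: [-2.91, 2.91], [-0.99, 1.94], [-1.21, 1.42], [-2.12, 2.29], [-1.49, 1.47], [-3.14, 3.14]. Speed limits (rad/s): [2.79, 2.79, 3.14, 3.14, 3.14, 3.14].

### API

Orientations are given as a rotation vector (axis times angle).
In Python, from station import arm, eyes, spotter gives the robot as it stands. The module is installed in compiled form; this text tells all that it offers.
- The arm moves only by the shell command python3 -m pendant 'ROWS'. ROWS is JSON, a list that holds one entry, the list of rows, each a list of 7 numbers: the shift along the tool's x, y, z in m, then the turn, a rotation vector about the tool's x, y, z in degrees, then the closure, from 0 (fully open) to 1 (shut). In form: [[[tx, ty, tz, wx, wy, wz, hand], ...]]. A call has 1 to 5 rows; each row is the pose to reach, as a shift and turn from the pose commanded when the call began, along the tool's axes at that moment; what a row does not reach only later rows make up. A row lasts 1/12 s, in which the tool goes at most 41.7 mm and 7.16 degrees, less where a joint would pass 70% of its speed; a pose out of reach is approached as far as the arm can. A call with a gripper value outside its range is refused whole. The fingers move at their own pace and stop on an object; the grip force is fixed at half the most. Time passes only in rows, so rows that repeat a pose let the fingers close. It gives the time, the measured TCP pose, the force, the opening and the grip force at its end, in the units of the state.
- arm.observe(): the state, without advancing time (a new reading comes with each control period).
- eyes.get_image(name): name is "side" or "top"; returns the picture (420x560x3 uint8, red, green, blue); there is no depth.
- eyes.camera_model(name): a dict with "vertical_fov" (degrees; the focal length in pixels is half the picture's height over the tangent of half this angle, whatever the lens; pixels are square), "cx", "cy" (the principal point, pixels), "camera_from_world" (4x4, takes a point from world to camera coordinates). Camera axes: x right, y up, looking along -z (the intrinsics and any distortion apply to the point x, -y, -z); pixel columns grow to the right and rows downward; lengths in m; the calibration is good to about 2 mm. A picture is of the moment at which its call begins. camera_model takes no time and is no camera call.
- arm.finish_job(): hands the job in; it is judged then, once.
Trained networks look in the newest picture that a camera, given by its name, has taken for a name from the list of things; names that differ only in an ending like _2 or _b are one class to them, and where a whole thing is asked for, a point or a joint stands for the part that bears it (a point fixed in the world has none). Each returns a list of dicts, best first, with "score" (0 to 1); they miss things now and then, are a little off and sometimes report something else, mostly with a low value. They report only what shows in the picture. A call takes as long as a camera call.
- spotter.spot_in(camera, thing): "location" ([x, y, z] in m, in world coordinates, good to about 4 mm: the middle of the surface that is visible of it).
- spotter.outline_of(camera, thing): "region" (420x560 bool, what is visible of it).
The state is a dict: "time": time; "q": joint angles; "qvel": joint speeds; "tau": joint torques, N m; "position": TCP position; "tool_rot": TCP orientation; "ft_force": force on the tool from outside, world axes, zero at the start; "torque": the same for the moment, N m; "gripper_width": finger opening in m; "grip_force": force on a finger pad.
Only numpy, scipy, OpenCV 4.12 (cv2) and the standard library are available. Lean on these libraries where they do the work, as an engineer would, in place of code of your own. Each camera call takes 0.05 s, during which the arm holds its last target. There are 200 camera calls.

### The job

The four weld test pieces have cooled. Move them from the dark cooling rack to the empty aluminium inspection rack, one piece centred on each rest, in the reverse order from left to right: the piece that is leftmost on the cooling rack goes on the rightmost rest of the inspection rack, and so on. Set each one down the same way up and lengthwise along its rest, as it was before, and let go of it.

Things in the scene. Friction and masses are not known exactly. Their poses are not given: they have to be found in the camera images.
- coupon_wide_center (a point): the wide, light grey flat weld coupon with a bead along its middle: 30 mm wide (its x), 60 mm long (its y), plate 6 mm thick, the bead stands 2 mm higher. Loose, about 0.09 kg. The point is the centre of the plate, 3 mm above its underside. Lies lengthwise along its rest, overhanging both sides; grasp across its width, fingertips passing down beside the rest.
- coupon_narrow_center (a point): the narrow, dark flat weld coupon with a bead along its middle: 25 mm wide (its x), 75 mm long (its y), plate 9 mm thick, the bead stands 2 mm higher. Loose, about 0.13 kg. The point is the centre of the plate, 4.5 mm above its underside. Lies lengthwise along its rest, overhanging both sides; grasp across its width, fingertips passing down beside the rest.
- tee_center (a point): T-joint test piece, plain steel: foot plate 32 mm wide (its x), 56 mm long (its y), 10 mm thick; upright web 10 mm thick (x), 56 mm long, along its middle; 36 mm high over all; fillet welds at the web's foot. Loose, 0.24 kg. Point: the centre, half-way up (18 mm above its underside), inside the web. Stands lengthwise along its rest; grasp the web across its 10 mm, there or a little higher.
- pipe_center (a point): the pipe test piece, a short steel tube standing on end: 34 mm outside diameter, 26 mm bore, 32 mm high, with a thin weld bead round its middle. Loose, about 0.09 kg. The point is on its axis, half-way up (16 mm above its underside). It stands on its rest; grasp it from above across its outside, fingers to the left and right along the row (round: any yaw).
- inspection_rack: empty light aluminium rack, fixed; left or right of the dark cooling rack, turned up to 0.2 rad. Strip 244 mm long (its y), 66 mm wide (x), 5 mm thick, with four rests 50 mm long (x), 18 mm wide (y), 22 mm high. Origin: centre of the strip's underside, on the bench; y points left along the row, z up. Places: the rests' tops at x = 0, y = 102, 34, -34, -102 mm, z = 27 mm
- rest_coupon_wide: fixed dark steel rest of the cooling rack on which the wide light coupon stands at the start; it marks that piece's place in the starting row. Block 50 mm long (its x), 18 mm wide (its y), 22 mm high; origin at the centre of its underside, 5 mm above the bench; its top is 27 mm above the bench. y points left along the row, z up
- rest_coupon_narrow: fixed dark steel rest of the cooling rack on which the narrow dark coupon stands at the start; it marks that piece's place in the starting row. Block 50 mm long (its x), 18 mm wide (its y), 22 mm high; origin at the centre of its underside, 5 mm above the bench; its top is 27 mm above the bench. y points left along the row, z up
- rest_tee: fixed dark steel rest of the cooling rack on which the T-joint piece stands at the start; it marks that piece's place in the starting row. Block 50 mm long (its x), 18 mm wide (its y), 22 mm high; origin at the centre of its underside, 5 mm above the bench; its top is 27 mm above the bench. y points left along the row, z up
- rest_pipe: fixed dark steel rest of the cooling rack on which the pipe piece stands at the start; it marks that piece's place in the starting row. Block 50 mm long (its x), 18 mm wide (its y), 22 mm high; origin at the centre of its underside, 5 mm above the bench; its top is 27 mm above the bench. y points left along the row, z up

How it is judged:
At the end, for the whole second after the job is handed in: Each piece at rest on its own inspection rest: within 12 mm along the row, 15 mm across it and 6 mm of resting height; upright to 0.12 rad; coupons and T-joint lengthwise to 0.3 rad; left-to-right order the reverse of that at the start on the cooling rack ((y of coupon_wide_center in the frame of inspection_rack between 0.09 and 0.114 m or y of coupon_wide_center in the frame of inspection_rack between 0.022 and 0.046 m or y of coupon_wide_center in the frame of inspection_rack between -0.046 and -0.022 m or y of coupon_wide_center in the frame of inspection_rack between -0.114 and -0.09 m) and x of coupon_wide_center in the frame of inspection_rack between -0.015 and 0.015 m and z of coupon_wide_center in the frame of inspection_rack between 0.024 and 0.036 m and angle between each of coupon_wide_center, coupon_narrow_center, tee_center, pipe_center's own z axis and vertical below 0.12 rad and linear speed of each of coupon_wide, coupon_narrow, tee, pipe below 0.02 m/s and angle between the y axis of each of coupon_wide_center, coupon_narrow_center, tee_center and the x axis of inspection_rack, either way round below 0.3 rad and (y of coupon_narrow_center in the frame of inspection_rack between 0.09 and 0.114 m or y of coupon_narrow_center in the frame of inspection_rack between 0.022 and 0.046 m or y of coupon_narrow_center in the frame of inspection_rack between -0.046 and -0.022 m or y of coupon_narrow_center in the frame of inspection_rack between -0.114 and -0.09 m) and x of coupon_narrow_center in the frame of inspection_rack between -0.015 and 0.015 m and z of coupon_narrow_center in the frame of inspection_rack between 0.0255 and 0.0375 m and (y of tee_center in the frame of inspection_rack between 0.09 and 0.114 m or y of tee_center in the frame of inspection_rack between 0.022 and 0.046 m or y of tee_center in the frame of inspection_rack between -0.046 and -0.022 m or y of tee_center in the frame of inspection_rack between -0.114 and -0.09 m) and x of tee_center in the frame of inspection_rack between -0.015 and 0.015 m and z of tee_center in the frame of inspection_rack between 0.039 and 0.051 m and (y of pipe_center in the frame of inspection_rack between 0.09 and 0.114 m or y of pipe_center in the frame of inspection_rack between 0.022 and 0.046 m or y of pipe_center in the frame of inspection_rack between -0.046 and -0.022 m or y of pipe_center in the frame of inspection_rack between -0.114 and -0.09 m) and x of pipe_center in the frame of inspection_rack between -0.015 and 0.015 m and z of pipe_center in the frame of inspection_rack between 0.037 and 0.049 m and ((y of rest_coupon_wide in the frame of rest_coupon_narrow above 0 m and ((y of coupon_narrow_center in the frame of inspection_rack above 0.068 m and y of coupon_wide_center in the frame of inspection_rack below 0.068 m) or (y of coupon_narrow_center in the frame of inspection_rack above 0 m and y of coupon_wide_center in the frame of inspection_rack below 0 m) or (y of coupon_narrow_center in the frame of inspection_rack above -0.068 m and y of coupon_wide_center in the frame of inspection_rack below -0.068 m))) or (y of rest_coupon_wide in the frame of rest_coupon_narrow below 0 m and ((y of coupon_wide_center in the frame of inspection_rack above 0.068 m and y of coupon_narrow_center in the frame of inspection_rack below 0.068 m) or (y of coupon_wide_center in the frame of inspection_rack above 0 m and y of coupon_narrow_center in the frame of inspection_rack below 0 m) or (y of coupon_wide_center in the frame of inspection_rack above -0.068 m and y of coupon_narrow_center in the frame of inspection_rack below -0.068 m)))) and ((y of rest_coupon_wide in the frame of rest_tee above 0 m and ((y of tee_center in the frame of inspection_rack above 0.068 m and y of coupon_wide_center in the frame of inspection_rack below 0.068 m) or (y of tee_center in the frame of inspection_rack above 0 m and y of coupon_wide_center in the frame of inspection_rack below 0 m) or (y of tee_center in the frame of inspection_rack above -0.068 m and y of coupon_wide_center in the frame of inspection_rack below -0.068 m))) or (y of rest_coupon_wide in the frame of rest_tee below 0 m and ((y of coupon_wide_center in the frame of inspection_rack above 0.068 m and y of tee_center in the frame of inspection_rack below 0.068 m) or (y of coupon_wide_center in the frame of inspection_rack above 0 m and y of tee_center in the frame of inspection_rack below 0 m) or (y of coupon_wide_center in the frame of inspection_rack above -0.068 m and y of tee_center in the frame of inspection_rack below -0.068 m)))) and ((y of rest_coupon_wide in the frame of rest_pipe above 0 m and ((y of pipe_center in the frame of inspection_rack above 0.068 m and y of coupon_wide_center in the frame of inspection_rack below 0.068 m) or (y of pipe_center in the frame of inspection_rack above 0 m and y of coupon_wide_center in the frame of inspection_rack below 0 m) or (y of pipe_center in the frame of inspection_rack above -0.068 m and y of coupon_wide_center in the frame of inspection_rack below -0.068 m))) or (y of rest_coupon_wide in the frame of rest_pipe below 0 m and ((y of coupon_wide_center in the frame of inspection_rack above 0.068 m and y of pipe_center in the frame of inspection_rack below 0.068 m) or (y of coupon_wide_center in the frame of inspection_rack above 0 m and y of pipe_center in the frame of inspection_rack below 0 m) or (y of coupon_wide_center in the frame of inspection_rack above -0.068 m and y of pipe_center in the frame of inspection_rack below -0.068 m)))) and ((y of rest_coupon_narrow in the frame of rest_tee above 0 m and ((y of tee_center in the frame of inspection_rack above 0.068 m and y of coupon_narrow_center in the frame of inspection_rack below 0.068 m) or (y of tee_center in the frame of inspection_rack above 0 m and y of coupon_narrow_center in the frame of inspection_rack below 0 m) or (y of tee_center in the frame of inspection_rack above -0.068 m and y of coupon_narrow_center in the frame of inspection_rack below -0.068 m))) or (y of rest_coupon_narrow in the frame of rest_tee below 0 m and ((y of coupon_narrow_center in the frame of inspection_rack above 0.068 m and y of tee_center in the frame of inspection_rack below 0.068 m) or (y of coupon_narrow_center in the frame of inspection_rack above 0 m and y of tee_center in the frame of inspection_rack below 0 m) or (y of coupon_narrow_center in the frame of inspection_rack above -0.068 m and y of tee_center in the frame of inspection_rack below -0.068 m)))) and ((y of rest_coupon_narrow in the frame of rest_pipe above 0 m and ((y of pipe_center in the frame of inspection_rack above 0.068 m and y of coupon_narrow_center in the frame of inspection_rack below 0.068 m) or (y of pipe_center in the frame of inspection_rack above 0 m and y of coupon_narrow_center in the frame of inspection_rack below 0 m) or (y of pipe_center in the frame of inspection_rack above -0.068 m and y of coupon_narrow_center in the frame of inspection_rack below -0.068 m))) or (y of rest_coupon_narrow in the frame of rest_pipe below 0 m and ((y of coupon_narrow_center in the frame of inspection_rack above 0.068 m and y of pipe_center in the frame of inspection_rack below 0.068 m) or (y of coupon_narrow_center in the frame of inspection_rack above 0 m and y of pipe_center in the frame of inspection_rack below 0 m) or (y of coupon_narrow_center in the frame of inspection_rack above -0.068 m and y of pipe_center in the frame of inspection_rack below -0.068 m)))) and ((y of rest_tee in the frame of rest_pipe above 0 m and ((y of pipe_center in the frame of inspection_rack above 0.068 m and y of tee_center in the frame of inspection_rack below 0.068 m) or (y of pipe_center in the frame of inspection_rack above 0 m and y of tee_center in the frame of inspection_rack below 0 m) or (y of pipe_center in the frame of inspection_rack above -0.068 m and y of tee_center in the frame of inspection_rack below -0.068 m))) or (y of rest_tee in the frame of rest_pipe below 0 m and ((y of tee_center in the frame of inspection_rack above 0.068 m and y of pipe_center in the frame of inspection_rack below 0.068 m) or (y of tee_center in the frame of inspection_rack above 0 m and y of pipe_center in the frame of inspection_rack below 0 m) or (y of tee_center in the frame of inspection_rack above -0.068 m and y of pipe_center in the frame of inspection_rack below -0.068 m))))); the robot touches nothing.
It also fails if it takes over 96 s, if anything falls off the work surface, if the arm or the gripper's body presses on something with over 40 N, if the wrist force passes 120 N, or if a joint passes its speed limit or range.

## Working session

There is one attempt and no reset: what is moved stays moved. The work goes in short steps, Python scripts to look and compute and a shell command to move; the robot and the scene stay as the last step left them, time stands still between calls to the robot, and variables do not carry over. Pictures are saved under pics/ and viewed, at most 14 in all, crops included, and the job is handed in when it is done.

```bash
mkdir -p pics; cat > h.py <<'E'
import numpy as np, cv2
from station import arm, eyes, spotter
from scipy.spatial.transform import Rotation as R
E
python3 - <<'E'
from h import *
s=arm.observe(); print(s, arm.grip_depth)
for c in("top","side"):
    im=eyes.get_image(c); cv2.imwrite(f"pics/{c}0.png",im[:,:,::-1]); m=eyes.camera_model(c); print(c,{k:(np.round(v,3).tolist() if k=="camera_from_world" else v) for k,v in m.items()})
    for t in["coupon_wide_center","coupon_narrow_center","tee_center","pipe_center","inspection_rack","rest_tee"]:
        print(t,[(round(d["score"],2),np.round(d["location"],3).tolist()) for d in spotter.spot_in(c,t)[:4]])
E
```

```text
{'time': 0.0, 'q': array([ 1.08321232e+00,  4.87349807e-02,  9.75526193e-02,  1.62201486e+00,
       -1.05041973e-05,  1.44301849e+00]), 'qvel': array([-0.00163865, -0.00068427, -0.00027979,  0.00164453, -0.0004354 ,
        0.00146265]), 'tau': array([ 3.68951405e-04, -3.38782167e+01,  3.20016289e+01,  2.01292435e-02,
       -6.30653290e-05,  1.58020178e-06]), 'position': array([0.18455351, 0.49081581, 0.23010272]), 'tool_rot': array([-0.56200974, -3.09018306,  0.00359839]), 'ft_force': array([0.27010549, 0.41861686, 0.18072259]), 'torque': array([ 0.00241433, -0.04545458,  0.0198781 ]), 'grip_force': 0.0, 'gripper_width': 0.08514686723981886} 0.0187
top {'vertical_fov': 43.660137707416496, 'cx': 281.742465299071, 'cy': 211.87054251081258, 'camera_from_world': [[-0.007, -1.0, 0.0, 0.028], [0.998, -0.007, 0.069, -0.488], [-0.069, 0.001, 0.998, -1.247], [0.0, 0.0, 0.0, 1.0]]}
coupon_wide_center [(0.78, [0.49, -0.247, 0.033])]
coupon_narrow_center [(0.89, [0.491, -0.19, 0.036])]
tee_center [(0.61, [0.49, -0.112, 0.042])]
pipe_center [(0.63, [0.485, -0.052, 0.057])]
inspection_rack [(0.75, [0.472, 0.232, 0.006])]
rest_tee []
side {'vertical_fov': 50.64182625451677, 'cx': 280.855402117258, 'cy': 212.18738019919303, 'camera_from_world': [[0.999, 0.046, -0.009, -0.474], [-0.018, 0.553, 0.833, -0.077], [0.043, -0.832, 0.553, -0.933], [0.0, 0.0, 0.0, 1.0]]}
coupon_wide_center [(0.94, [0.492, -0.256, 0.035])]
coupon_narrow_center [(0.61, [0.493, -0.19, 0.035])]
tee_center [(0.97, [0.491, -0.124, 0.045])]
pipe_center [(0.6, [0.486, -0.061, 0.048])]
inspection_rack [(0.88, [0.47, 0.189, 0.006])]
rest_tee [(0.77, [0.483, -0.129, 0.014])]
```

View pics/top0.png

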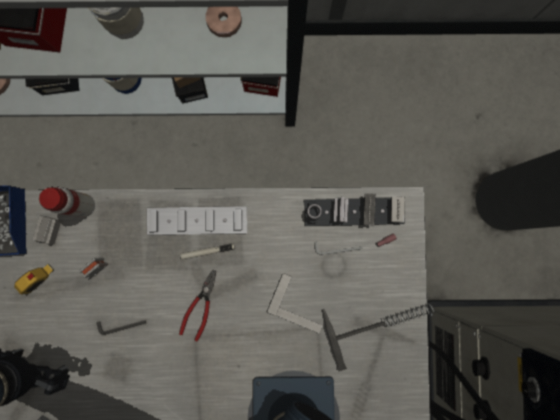

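View pics/side0.png

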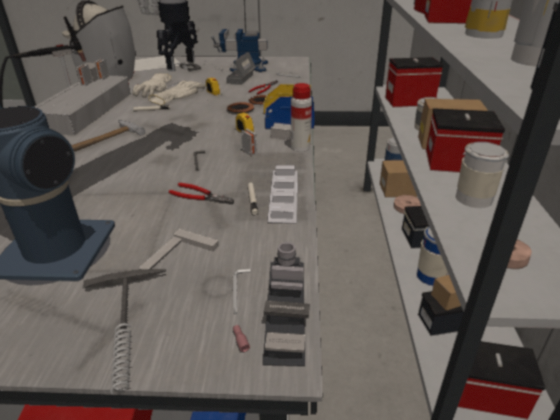

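The top view shows the inspection rack at about (197,220) and the dark cooling rack at about (355,211). Left to right it holds the pipe (315,211), tee (342,209), narrow coupon (369,210) and wide coupon (398,209). The side view confirms that order. Next I'll check the lens model and refine the poses.

```bash
cat >> h.py <<'E'
def proj(c,P):
    m=eyes.camera_model(c); f=210/np.tan(np.radians(m["vertical_fov"]/2)); T=m["camera_from_world"]
    p=np.atleast_2d(P)@T[:3,:3].T+T[:3,3]
    return np.c_[m["cx"]+f*p[:,0]/-p[:,2], m["cy"]-f*p[:,1]/-p[:,2]]
def back(c,uv,z):
    m=eyes.camera_model(c); f=210/np.tan(np.radians(m["vertical_fov"]/2)); T=m["camera_from_world"]
    uv=np.atleast_2d(uv); d=np.c_[(uv[:,0]-m["cx"])/f,-(uv[:,1]-m["cy"])/f,-np.ones(len(uv))]@T[:3,:3]
    o=-T[:3,:3].T@T[:3,3]; return o+d*((z-o[2])/d[:,2])[:,None]
def rect(c,t,z):
    r=spotter.outline_of(c,t)
    if not r: return None
    m=r[0]["region"].astype(np.uint8); n=cv2.findContours(m,0,1)[0]; n=max(n,key=cv2.contourArea)[:,0].astype(float)
    w=back(c,n,z)[:,:2]*1000; a=cv2.minAreaRect(w.astype(np.float32)); b=cv2.boundingRect(n.astype(np.int32))
    return r[0]["score"],np.round(a[0],1),np.round(a[1],1),round(a[2],1),b
E
python3 - <<'E'
from h import *
eyes.get_image("top");eyes.get_image("side")
for c in("top","side"):
    for t,z in[("coupon_wide_center",.033),("coupon_narrow_center",.036),("tee_center",.05),("pipe_center",.059),("inspection_rack",.02)]+[("rest_"+k,.027) for k in("coupon_wide","coupon_narrow","tee","pipe")]:
        print(c,t,rect(c,t,z))
im=[]
t=cv2.imread("pics/top0.png")
a=cv2.resize(t[185:245,135:255],(720,360),interpolation=cv2.INTER_CUBIC)
b=cv2.resize(t[185:235,295:415],(720,300),interpolation=cv2.INTER_CUBIC)
cv2.imwrite("pics/a.png",np.vstack([a,b])[:600]*1)
s=cv2.imread("pics/side0.png")
cv2.imwrite("pics/b.png",cv2.resize(s[160:370,250:330],None,fx=2.8,fy=2.8,interpolation=cv2.INTER_CUBIC))
E
```

```text
top coupon_wide_center (0.75, array([ 493.5, -250.3]), array([28.6, 59.9]), 88.8, (391, 196, 13, 26))
top coupon_narrow_center (0.61, array([ 493.8, -181.9]), array([26.1, 74.1]), 88.9, (363, 193, 12, 32))
top tee_center (0.55, array([ 492.1, -113.2]), array([31.7, 57. ]), 86.0, (333, 197, 15, 25))
top pipe_center (0.66, array([487.2, -49.7]), array([31.3, 31.4]), 44.5, (306, 205, 15, 14))
top inspection_rack (0.94, array([469.4, 229. ]), array([ 70.4, 238.9]), 1.3, (147, 205, 100, 31))
top rest_coupon_wide None
top rest_coupon_narrow None
top rest_tee None
top rest_pipe (0.62, array([488.2, -49.3]), array([16.8, 21.6]), 89.4, (309, 207, 8, 10))
side coupon_wide_center (0.91, array([ 492.1, -254.8]), array([34.1, 60. ]), 87.5, (265, 333, 40, 20))
side coupon_narrow_center (0.79, array([ 491.8, -188.5]), array([31.8, 74.2]), 86.5, (263, 302, 46, 16))
side tee_center (0.95, array([ 489.9, -126.3]), array([55.8, 59.6]), 0.4, (270, 266, 33, 24))
side pipe_center None
side inspection_rack (0.93, array([469.8, 213.7]), array([ 66.6, 271.8]), 0.3, (267, 166, 31, 59))
side rest_coupon_wide (0.64, array([ 490.4, -272.7]), array([13.3, 48.7]), 89.1, (267, 350, 33, 9))
side rest_coupon_narrow (0.53, array([ 489.2, -204.5]), array([49.3, 21.7]), 2.1, (269, 315, 31, 11))
side rest_tee (0.47, array([ 489.3, -140.5]), array([47.7, 17.5]), 2.1, (272, 289, 28, 8))
side rest_pipe None
```

View pics/a.png

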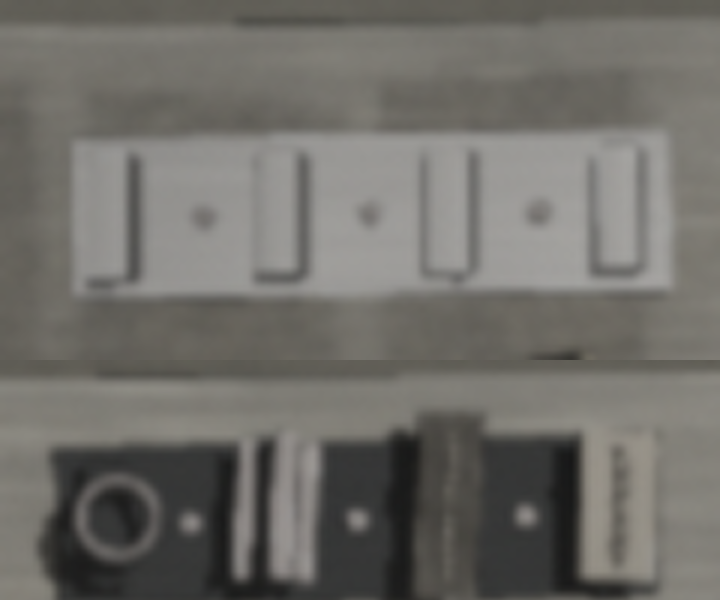

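View pics/b.png

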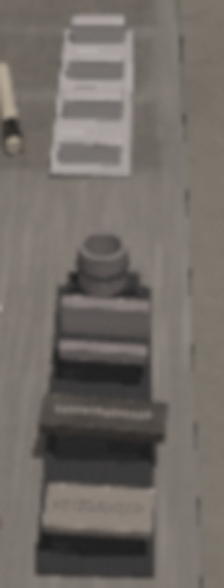

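The rack holes (z = 5 mm, 68 mm pitch) show clearly in the top view, so I'll use them to check scale and fix the frames.

```bash
python3 - <<'E'
from h import *
np.set_printoptions(precision=1,suppress=True)
t=cv2.imread("pics/top0.png")
f=lambda L,o:np.array(L)/6.+o-0.42
I=f([(203,217),(369,213),(539,212)],(135,185)); C=f([(190,522-360),(357,519-360),(526,516-360)],(295,185))
for n,A in(("insp",I),("cool",C)):
    w=back("top",A,.005)*1000; print(n,w[:,:2].tolist(), "mean",w.mean(0),"yaw",np.degrees(np.arctan2(-(w[0]-w[2])[0],(w[0]-w[2])[1])))
print("corners",back("top",f([(73,140),(668,130),(675,290),(77,295)],(135,185)),.005)[:,:2]*1000)
print("rest tops x c",back("top",f([(107,215),(280,213),(448,212),(616,209)],(135,185)),.027)[:,:2]*1000)
# side: inspection rest tops / strip corners from crop b (2.8x, origin 250,160)
g=lambda L:np.array(L)/2.8+(250,160)-.32
print("side insp strip near corners",back("side",g([(52,174),(130,172)]),.005)[:,:2]*1000)
print("side rest top centres",back("side",g([(91,148),(95,107),(97,66),(98,29)]),.027)[:,:2]*1000)
print("side pipe top centre",back("side",g([(103,244)]),.059)[:,:2]*1000)
print("side tee top centre",back("side",g([(103,300)]),.063)[:,:2]*1000)
print("top tee web centre",back("top",f([(297,507-360)],(295,185)),.063)[:,:2]*1000)
s=arm.observe();print(R.from_rotvec(s["tool_rot"]).as_matrix())
E
```

```text
insp [[469.6797925065363, 299.9659158775265], [470.8295288183267, 232.7067268752988], [470.75044515545284, 163.81213251566078]] mean [470.4 232.2   5. ] yaw 0.4505391787889727
cool [[489.3215183025702, -84.08666594677965], [490.06507152674203, -151.87012358850723], [490.80303239419123, -220.47594373511004]] mean [ 490.1 -152.1    5. ] yaw 0.6223448631649917
corners [[501.3 353. ]
 [503.7 111.5]
 [438.8 108.8]
 [438.4 350.7]]
rest tops x c [[469.6 333.5]
 [469.9 264.6]
 [469.8 197.7]
 [470.5 130.7]]
side insp strip near corners [[441.1 107.1]
 [503.8 112. ]]
side rest top centres [[472.5 112.8]
 [473.1 175.1]
 [472.1 244.1]
 [470.3 313.2]]
side pipe top centre [[487.9 -51.6]]
side tee top centre [[ 490.1 -113.7]]
top tee web centre [[ 490.8 -120.6]]
[[-0.9  0.4 -0. ]
 [ 0.4  0.9 -0. ]
 [ 0.  -0.  -1. ]]
```

```bash
cat >> h.py <<'E'
import sys
PSI=np.radians(0.6)
COOL={"wide":(491.5,-253.5),"narrow":(491.5,-185.5),"tee":(490.5,-118),"pipe":(489,-50)}
INSP={"wide":(469.8,333.6),"narrow":(470.4,265.6),"tee":(471,197.6),"pipe":(471.6,129.6)}
def to(x,y,z):
    s=arm.observe(); M=R.from_rotvec(s["tool_rot"]).as_matrix()
    Y=np.array([-np.sin(PSI),np.cos(PSI),0]); Z=np.array([0,0,-1.]); G=np.c_[np.cross(Y,Z),Y,Z]
    d=M.T@(np.array([x,y,z])/1000-s["position"]); w=R.from_matrix(M.T@G).as_rotvec(degrees=True)
    print("to",(x,y,z),"shift",np.round(d,4),"turn",np.round(w,2))
E
python3 - <<'E'
from h import *
to(489,-50,120); to(489,-50,231)
E
```

```text
to (489, -50, 120) shift [-0.4753 -0.3996  0.1113] turn [ -0.    -0.   -21.21]
to (489, -50, 231) shift [-4.753e-01 -3.996e-01  3.000e-04] turn [ -0.    -0.   -21.21]
```

```bash
python3 -m pendant '[[[-0.03,-0.025,0,0,0,-7,0.2],[-0.06,-0.05,0,0,0,-14,0.41],[-0.09,-0.075,0,0,0,-21.2,0.41],[-0.12,-0.1,0,0,0,-21.2,0.41],[-0.15,-0.125,0,0,0,-21.2,0.41]]]'
python3 -c "
from h import *
to(489,-50,120)"
```

```text
time: 2.12
position: [0.2816, 0.3202, 0.2314]
tool_rot: [-0.02, 3.141, 0.0]
ft_force: [1.7, -0.3, 0.3]
gripper_width: 0.05
grip_force: 0.0
to (489, -50, 120) shift [-0.2026 -0.3729  0.1114] turn [0.01 0.03 0.14]
```

```bash
python3 -m pendant '[[[-0.02,-0.036,0,0,0,0,0.41],[-0.04,-0.072,0,0,0,0,0.41],[-0.06,-0.108,0,0,0,0,0.41],[-0.08,-0.144,0,0,0,0,0.41],[-0.1,-0.18,0,0,0,0,0.41]]]'
python3 -m pendant '[[[-0.02,-0.038,0.01,0,0,0,0.41],[-0.04,-0.076,0.03,0,0,0,0.41],[-0.06,-0.114,0.06,0,0,0,0.41],[-0.08,-0.152,0.08,0,0,0,0.41],[-0.1,-0.19,0.1,0,0,0,0.41]]]'
python3 -m pendant '[[[0,0,0,0,0,0,0.41],[0,0,0,0,0,0,0.41]]]'
python3 -c "
from h import *
to(489,-50,24.5)
im=eyes.get_image('top');cv2.imwrite('pics/c.png',cv2.resize(im[150:270,240:440,::-1],None,fx=4,fy=4))"
```

```text
time: 2.53
position: [0.3837, 0.1408, 0.2317]
tool_rot: [-0.016, 3.14, 0.001]
ft_force: [1.2, 1.3, -1.2]
gripper_width: 0.0505
grip_force: 0.0
time: 2.95
position: [0.4726, -0.0244, 0.1434]
tool_rot: [-0.015, 3.141, 0.0]
ft_force: [0.2, 0.6, 0.2]
gripper_width: 0.0506
grip_force: 0.0
time: 3.12
position: [0.4713, -0.024, 0.1425]
tool_rot: [0.01, -3.138, -0.002]
ft_force: [-0.8, -0.4, -0.1]
gripper_width: 0.0507
grip_force: 0.0
to (489, -50, 24.5) shift [-0.018  -0.0262  0.1179] turn [ 0.06 -0.23 -0.24]
```

View pics/c.png

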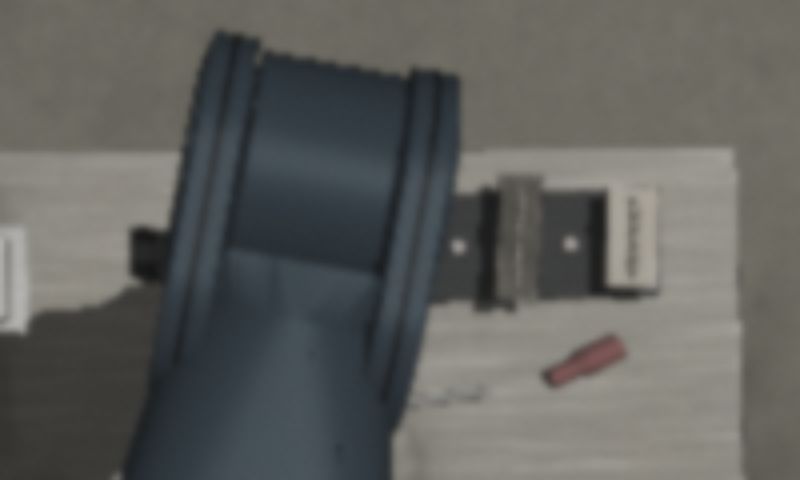

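The arm covers the pipe in this view; the narrow coupon (520,240) and wide coupon (632,240) are undisturbed. I'll align above the pipe before descending.

```bash
python3 -m pendant '[[[-0.009,-0.013,0.02,0,0,0,0.41],[-0.018,-0.026,0.04,0,0,0,0.41],[-0.018,-0.026,0.05,0,0,0,0.41],[-0.018,-0.026,0.05,0,0,0,0.41],[-0.018,-0.026,0.05,0,0,0,0.41]]]'
python3 -c "
from h import *
to(489,-50,24.5)
im=eyes.get_image('side');cv2.imwrite('pics/d.png',cv2.resize(im[200:360,200:380,::-1],None,fx=3.3,fy=3.3))"
```

```text
time: 3.58
position: [0.4898, -0.047, 0.0947]
tool_rot: [0.019, -3.141, -0.001]
ft_force: [0.8, -0.0, -0.5]
gripper_width: 0.0504
grip_force: 0.0
to (489, -50, 24.5) shift [ 0.0007 -0.003   0.0702] turn [ 0.05 -0.05  0.08]
```

View pics/d.png

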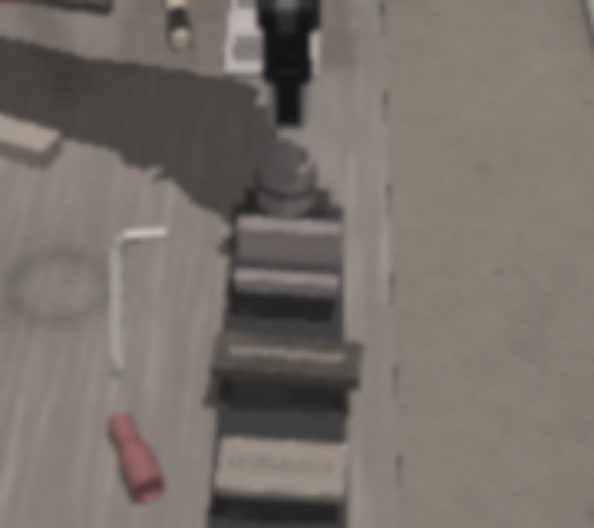

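The finger (288,115) is centred over the pipe (287,180), so I'll descend and grip.

```bash
python3 -m pendant '[[[0,-0.003,0.015,0,0,0,0.41],[0,-0.003,0.03,0,0,0,0.41],[0,-0.003,0.05,0,0,0,0.41],[0,-0.003,0.07,0,0,0,0.41],[0,-0.003,0.07,0,0,0,0.41]]]'
python3 -m pendant '[[[0,0,0,0,0,0,0.5],[0,0,0,0,0,0,0.55],[0,0,0,0,0,0,0.6],[0,0,0,0,0,0,0.7],[0,0,0,0,0,0,0.7]]]'
python3 -m pendant '[[[0,0,0,0,0,0,0.8],[0,0,0,0,0,0,0.8],[0,0,0,0,0,0,0.8]]]'
```

```text
time: 4.05
position: [0.4879, -0.05, 0.022]
tool_rot: [0.018, -3.137, -0.002]
ft_force: [-1.0, 0.1, 0.1]
gripper_width: 0.0503
grip_force: 0.0
time: 4.47
position: [0.4924, -0.0517, 0.0269]
tool_rot: [-0.016, 3.137, -0.001]
ft_force: [-0.3, 1.2, 6.1]
gripper_width: 0.032
grip_force: 59.6
time: 4.72
position: [0.4924, -0.0517, 0.0269]
tool_rot: [-0.016, 3.137, -0.001]
ft_force: [-0.6, 1.7, 5.3]
gripper_width: 0.0322
grip_force: 59.6
```

```bash
python3 -m pendant '[[[0,0,-0.01,0,0,0,0.8],[0,0,-0.03,0,0,0,0.8],[0,0,-0.06,0,0,0,0.8],[0,0,-0.09,0,0,0,0.8],[0,0,-0.09,0,0,0,0.8]]]'
python3 -m pendant '[[[0,0.03,0,0,0,0,0.8],[0,0.06,0,0,0,0,0.8],[0.005,0.09,0,0,0,0,0.8],[0.01,0.125,0,0,0,0,0.8],[0.015,0.165,0,0,0,0,0.8]]]'
python3 -m pendant '[[[0,0.01,0,0,0,0,0.8],[0,0.01,0,0,0,0,0.8],[0,0.01,0,0,0,0,0.8]]]'
python3 -c "
from h import *
to(471.6,129.6,117);to(471.6,129.6,117)"
```

```text
time: 5.13
position: [0.4948, -0.0525, 0.122]
tool_rot: [-0.016, 3.13, -0.005]
ft_force: [1.0, -0.4, 0.1]
gripper_width: 0.032
grip_force: 59.5
time: 5.55
position: [0.4737, 0.1139, 0.1147]
tool_rot: [-0.013, 3.141, -0.001]
ft_force: [1.4, 0.9, -1.0]
gripper_width: 0.0318
grip_force: 59.6
time: 5.8
position: [0.4737, 0.1235, 0.1145]
tool_rot: [-0.019, 3.141, -0.001]
ft_force: [0.9, -0.3, -0.8]
gripper_width: 0.0317
grip_force: 59.7
to (471.6, 129.6, 117) shift [ 0.002   0.0061 -0.0025] turn [-0.05  0.01  0.08]
to (471.6, 129.6, 117) shift [ 0.002   0.0061 -0.0025] turn [-0.05  0.01  0.08]
```

```bash
python3 -m pendant '[[[0.001,0.006,0.02,0,0,0,0.8],[0.001,0.006,0.04,0,0,0,0.8],[0.001,0.006,0.06,0,0,0,0.8],[0.001,0.006,0.075,0,0,0,0.8],[0.001,0.006,0.075,0,0,0,0.8]]]'
python3 -c "
from h import *
to(471.6,129.6,27)
im=eyes.get_image('side');cv2.imwrite('pics/e.png',cv2.resize(im[140:260,230:350,::-1],None,fx=4,fy=4))"
```

```text
time: 6.22
position: [0.4697, 0.1272, 0.0355]
tool_rot: [0.012, -3.134, 0.003]
ft_force: [-0.8, 0.3, -1.6]
gripper_width: 0.0318
grip_force: 59.7
to (471.6, 129.6, 27) shift [-0.0019  0.0024  0.0085] turn [-0.1  -0.42 -0.15]
```

View pics/e.png

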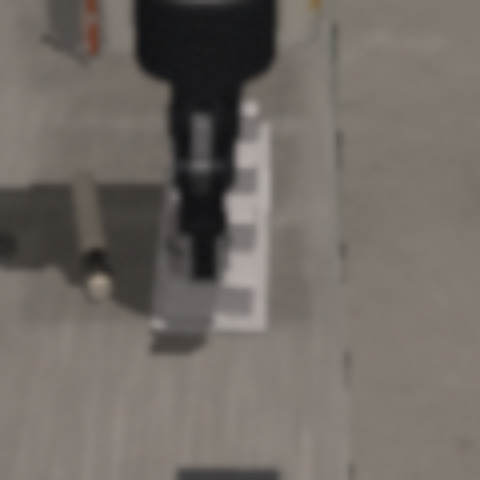

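The finger (203,270) is near the strip's midline (211) at the near rest. It needs about 2 mm more in +x, then I'll lower and release.

```bash
python3 -m pendant '[[[-0.002,0.002,0.003,0,0,0,0.8],[-0.002,0.002,0.007,0,0,0,0.8],[-0.002,0.002,0.009,0,0,0,0.8],[-0.002,0.002,0.009,0,0,0,0.8],[-0.002,0.002,0.009,0,0,0,0.8]]]'
python3 -m pendant '[[[0,0,0,0,0,0,0.8],[0,0,0,0,0,0,0.8]]]'
```

```text
time: 6.68
position: [0.475, 0.1314, 0.0308]
tool_rot: [-0.016, 3.141, 0.0]
ft_force: [0.2, 0.0, -0.2]
gripper_width: 0.0317
grip_force: 59.8
time: 6.85
position: [0.4749, 0.1315, 0.0307]
tool_rot: [-0.016, 3.141, 0.0]
ft_force: [0.9, -0.5, -1.3]
gripper_width: 0.0323
grip_force: 59.8
```

```bash
python3 -m pendant '[[[0.003,-0.002,0.002,0,0,0,0.8],[0.003,-0.002,0.0035,0,0,0,0.8],[0.003,-0.002,0.0035,0,0,0,0.8],[0.003,-0.002,0.0035,0,0,0,0.8],[0.003,-0.002,0.0035,0,0,0,0.8]]]'
python3 -m pendant '[[[0,0,0,0,0,0,0.8],[0,0,0,0,0,0,0.8]]]'
```

```text
time: 7.27
position: [0.4713, 0.1292, 0.027]
tool_rot: [0.016, -3.141, 0.001]
ft_force: [-2.1, -0.9, 3.2]
gripper_width: 0.0321
grip_force: 60.1
time: 7.43
position: [0.4714, 0.1292, 0.027]
tool_rot: [0.016, -3.141, 0.001]
ft_force: [-2.5, -0.5, 2.8]
gripper_width: 0.0322
grip_force: 60.1
```

Contact force is about 3 N and the pose is on target. I'll release, rise and go to the tee.

```bash
python3 -m pendant '[[[0,0,0,0,0,0,0.6],[0,0,0,0,0,0,0.5],[0,0,0,0,0,0,0.41],[0,0,0,0,0,0,0.41],[0,0,0,0,0,0,0.41]]]'
python3 -m pendant '[[[0,0,-0.015,0,0,0,0.41],[0,0,-0.035,0,0,0,0.41],[0,0,-0.06,0,0,0,0.41],[0,0,-0.09,0,0,0,0.41],[0,0,-0.09,0,0,0,0.41]]]'
python3 -m pendant '[[[0,-0.04,0,0,0,0,0.5],[-0.005,-0.08,0,0,0,0,0.6],[-0.01,-0.12,0,0,0,0,0.6],[-0.015,-0.16,0,0,0,0,0.6],[-0.02,-0.2,0,0,0,0,0.6]]]'
python3 -m pendant '[[[0,-0.03,0,0,0,0,0.6],[0,-0.047,0,0,0,0,0.6],[0,-0.047,0,0,0,0,0.6],[0,-0.047,0,0,0,0,0.6],[0,-0.047,0,0,0,0,0.6]]]'
python3 -c "
from h import *
to(490.5,-119,44)
im=eyes.get_image('top');eyes.get_image('side')
print(rect('top','pipe_center',.059),[np.round(d['location'],3) for d in spotter.spot_in('top','pipe_center')])
print([np.round(d['location'],3) for d in spotter.spot_in('side','pipe_center')])"
```

```text
time: 7.85
position: [0.4717, 0.1294, 0.0267]
tool_rot: [-0.016, 3.142, 0.0]
ft_force: [-0.3, -1.0, -0.1]
gripper_width: 0.0505
grip_force: 0.0
time: 8.27
position: [0.4758, 0.13, 0.1234]
tool_rot: [-0.016, 3.13, 0.002]
ft_force: [1.0, 1.1, 0.8]
gripper_width: 0.0503
grip_force: 0.0
time: 8.68
position: [0.4938, -0.0721, 0.1168]
tool_rot: [-0.017, 3.141, -0.0]
ft_force: [1.3, 0.2, -0.9]
gripper_width: 0.0342
grip_force: 0.0
time: 9.1
position: [0.494, -0.1168, 0.1165]
tool_rot: [0.016, -3.141, -0.001]
ft_force: [-0.0, 0.2, 0.0]
gripper_width: 0.0342
grip_force: 0.0
to (490.5, -119, 44) shift [ 0.0035 -0.0023  0.0725] turn [ 0.05 -0.03 -0.  ]
(0.59, array([457.4, 117.6]), array([ 3.3, 11.5]), 44.8, (240, 222, 4, 5)) [array([0.475, 0.236, 0.005])]
[array([0.454, 0.121, 0.044])]
```

```bash
python3 -m pendant '[[[0.003,-0.002,0.02,0,0,0,0.6],[0.003,-0.002,0.04,0,0,0,0.6],[0.003,-0.002,0.06,0,0,0,0.6],[0.003,-0.002,0.065,0,0,0,0.6],[0.003,-0.002,0.065,0,0,0,0.6]]]'
python3 -m pendant '[[[0,0,0.004,0,0,0,0.6],[0,0,0.007,0,0,0,0.6],[0,0,0.007,0,0,0,0.6],[0,0,0.007,0,0,0,0.6]]]'
python3 -c "
from h import *
to(490.5,-119,44)
im=eyes.get_image('side');cv2.imwrite('pics/f.png',cv2.resize(im[200:320,210:360,::-1],None,fx=4,fy=4))"
```

```text
time: 9.77
position: [0.4894, -0.1182, 0.0498]
tool_rot: [0.018, -3.137, -0.003]
ft_force: [-0.3, 0.1, 0.2]
gripper_width: 0.0341
grip_force: 0.0
time: 10.1
position: [0.4918, -0.1196, 0.0457]
tool_rot: [-0.016, 3.14, -0.001]
ft_force: [0.1, -0.2, -0.1]
gripper_width: 0.034
grip_force: 0.0
to (490.5, -119, 44) shift [0.0013 0.0007 0.0017] turn [-0.03  0.08 -0.01]
```

View pics/f.png

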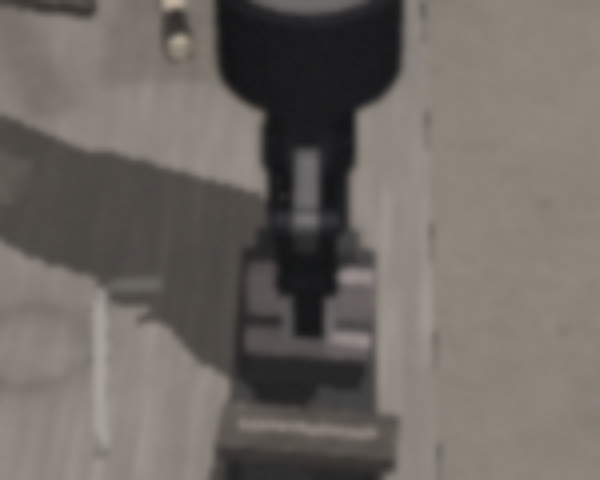

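The near finger (308,320) is centred on the web (about 311) and clear of the foot plate, so I'll close.

```bash
python3 -m pendant '[[[0,0,0.001,0,0,0,0.7],[0,0,0.001,0,0,0,0.8],[0,0,0.001,0,0,0,0.9],[0,0,0.001,0,0,0,0.95],[0,0,0.001,0,0,0,1]]]'
python3 -m pendant '[[[0,0,0,0,0,0,1],[0,0,0,0,0,0,1],[0,0,0,0,0,0,1]]]'
```

```text
time: 10.57
position: [0.4916, -0.1194, 0.0444]
tool_rot: [-0.016, 3.141, 0.0]
ft_force: [0.1, 0.3, 2.9]
gripper_width: 0.0089
grip_force: 60.8
time: 10.82
position: [0.4916, -0.1194, 0.0444]
tool_rot: [-0.016, 3.141, 0.0]
ft_force: [-0.3, 0.7, 3.8]
gripper_width: 0.0087
grip_force: 61.0
```

```bash
python3 -m pendant '[[[0,0,-0.01,0,0,0,1],[0,0,-0.03,0,0,0,1],[0,0,-0.06,0,0,0,1],[0,0,-0.08,0,0,0,1],[0,0,-0.08,0,0,0,1]]]'
python3 -m pendant '[[[0.002,0.03,0,0,0,0,1],[0.005,0.065,0,0,0,0,1],[0.008,0.1,0,0,0,0,1],[0.01,0.135,0,0,0,0,1],[0.012,0.17,0,0,0,0,1]]]'
python3 -m pendant '[[[0.002,0.035,0,0,0,0,1],[0.004,0.07,0,0,0,0,1],[0.006,0.1,0,0,0,0,1],[0.008,0.13,0,0,0,0,1],[0.008,0.145,0,0,0,0,1]]]'
python3 -m pendant '[[[0,0,0,0,0,0,1],[0,0,0,0,0,0,1],[0,0,0,0,0,0,1]]]'
python3 -c "
from h import *
to(472,197.6,45)"
```

```text
time: 11.23
position: [0.4938, -0.121, 0.1287]
tool_rot: [-0.016, 3.134, -0.006]
ft_force: [1.6, -0.2, -1.0]
gripper_width: 0.0085
grip_force: 60.2
time: 11.65
position: [0.476, 0.0514, 0.122]
tool_rot: [0.014, -3.139, 0.001]
ft_force: [0.8, 0.8, -1.8]
gripper_width: 0.0085
grip_force: 60.2
time: 12.07
position: [0.4661, 0.1979, 0.1219]
tool_rot: [0.021, -3.138, -0.0]
ft_force: [0.9, -0.8, -2.6]
gripper_width: 0.0085
grip_force: 60.2
time: 12.32
position: [0.4673, 0.1943, 0.1226]
tool_rot: [0.015, -3.139, 0.003]
ft_force: [-0.0, -0.2, -1.9]
gripper_width: 0.0086
grip_force: 60.2
to (472, 197.6, 45) shift [-0.0049  0.0033  0.0775] turn [-0.1  -0.12 -0.03]
```

```bash
python3 -m pendant '[[[-0.004,0.003,0.02,0,0,0,1],[-0.004,0.003,0.04,0,0,0,1],[-0.004,0.003,0.06,0,0,0,1],[-0.004,0.003,0.07,0,0,0,1],[-0.004,0.003,0.07,0,0,0,1]]]'
python3 -m pendant '[[[0,0,0,0,0,0,1],[0,0,0,0,0,0,1],[0,0,0,0,0,0,1]]]'
python3 -c "
from h import *
to(472,197.6,45)"
```

```text
time: 12.73
position: [0.4693, 0.1963, 0.0503]
tool_rot: [0.013, -3.135, 0.004]
ft_force: [-1.4, -0.7, -2.1]
gripper_width: 0.0087
grip_force: 60.2
time: 12.98
position: [0.4734, 0.1984, 0.0556]
tool_rot: [-0.015, 3.138, 0.001]
ft_force: [-0.0, -0.3, -2.2]
gripper_width: 0.0086
grip_force: 60.2
to (472, 197.6, 45) shift [ 0.0014 -0.0008  0.0106] turn [ 0.04  0.18 -0.04]
```

```bash
python3 -m pendant '[[[0.001,-0.001,0.004,0,0,0,1],[0.001,-0.001,0.008,0,0,0,1],[0.001,-0.001,0.0105,0,0,0,1],[0.001,-0.001,0.0105,0,0,0,1],[0.001,-0.001,0.0105,0,0,0,1]]]'
python3 -m pendant '[[[0,0,0,0,0,0,1],[0,0,0,0,0,0,1],[0,0,0,0,0,0,1]]]'
```

```text
time: 13.4
position: [0.4714, 0.1974, 0.0444]
tool_rot: [-0.016, 3.14, 0.0]
ft_force: [-1.9, -0.5, 3.8]
gripper_width: 0.0083
grip_force: 61.0
time: 13.65
position: [0.4713, 0.1974, 0.0444]
tool_rot: [-0.016, 3.14, 0.0]
ft_force: [-2.5, -0.7, 5.4]
gripper_width: 0.0084
grip_force: 61.2
```

The tee is seated (5 N contact). I'll release and go to the narrow coupon.

```bash
python3 -m pendant '[[[0,0,0,0,0,0,0.9],[0,0,0,0,0,0,0.8],[0,0,0,0,0,0,0.7],[0,0,0,0,0,0,0.65],[0,0,0,0,0,0,0.65]]]'
python3 -m pendant '[[[0,0,-0.015,0,0,0,0.65],[0,0,-0.035,0,0,0,0.65],[0,0,-0.06,0,0,0,0.65],[0,0,-0.08,0,0,0,0.6],[0,0,-0.08,0,0,0,0.53]]]'
python3 -m pendant '[[[-0.002,-0.04,0,0,0,0,0.53],[-0.004,-0.08,0,0,0,0,0.53],[-0.006,-0.12,0,0,0,0,0.53],[-0.008,-0.16,0,0,0,0,0.53],[-0.01,-0.2,0,0,0,0,0.53]]]'
python3 -m pendant '[[[-0.002,-0.04,0,0,0,0,0.53],[-0.004,-0.08,0,0,0,0,0.53],[-0.006,-0.12,0,0,0,0,0.53],[-0.008,-0.16,0,0,0,0,0.53],[-0.01,-0.183,0,0,0,0,0.53]]]'
python3 -m pendant '[[[0,0,0,0,0,0,0.53],[0,0,0,0,0,0,0.53],[0,0,0,0,0,0,0.53],[0,0,0,0,0,0,0.53]]]'
python3 -c "
from h import *
to(491.5,-185.5,14)
im=eyes.get_image('top');eyes.get_image('side')
for c in('top','side'):
  for t in('pipe_center','tee_center'): print(c,t,rect(c,t,.059),[np.round(d['location'],3) for d in spotter.spot_in(c,t)])
cv2.imwrite('pics/g.png',cv2.resize(im[160:260,130:290,::-1],None,fx=4,fy=4))"
```

```text
time: 14.07
position: [0.4708, 0.1974, 0.0429]
tool_rot: [0.016, -3.141, 0.0]
ft_force: [0.6, 0.8, -0.6]
gripper_width: 0.0301
grip_force: 0.0
time: 14.48
position: [0.4741, 0.1982, 0.1283]
tool_rot: [-0.016, 3.133, 0.004]
ft_force: [1.1, 0.2, 0.5]
gripper_width: 0.0404
grip_force: 0.0
time: 14.9
position: [0.4825, -0.004, 0.1224]
tool_rot: [0.017, -3.141, -0.0]
ft_force: [1.1, -0.2, 0.5]
gripper_width: 0.0401
grip_force: 0.0
time: 15.32
position: [0.4943, -0.1894, 0.1223]
tool_rot: [0.011, -3.141, 0.002]
ft_force: [0.7, 0.3, 1.4]
gripper_width: 0.0404
grip_force: 0.0
time: 15.65
position: [0.4946, -0.1841, 0.1228]
tool_rot: [0.018, -3.141, -0.002]
ft_force: [-0.7, 0.1, 0.8]
gripper_width: 0.0404
grip_force: 0.0
to (491.5, -185.5, 14) shift [ 0.003  -0.0015  0.1088] turn [ 0.06 -0.05  0.07]
top pipe_center None [array([0.465, 0.129, 0.058])]
top tee_center (0.68, array([471.4, 195. ]), array([53.9, 30.3]), 0.1, (202, 207, 14, 24)) [array([0.471, 0.193, 0.042])]
side pipe_center None []
side tee_center None []
```

View pics/g.png

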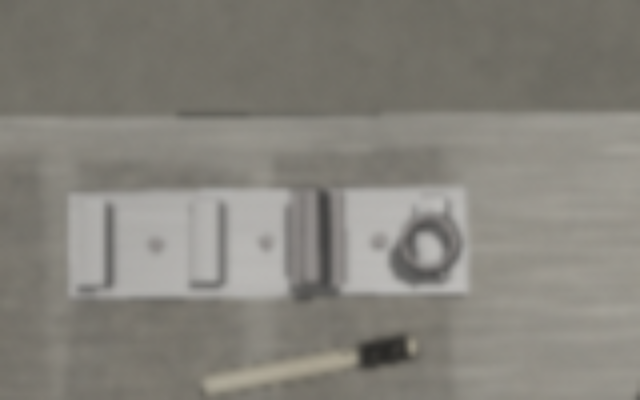

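The tee sits at (315,240) on the third rest. The pipe is at (434,240) on the rightmost rest, with its shadow to the lower left. I'll check the pipe's numbers while descending on the narrow coupon.

```bash
python3 -c "
from h import *
print(back('top',np.array([(434,240)])/4+(130-.4,160-.4),.059)*1000, proj('top',[.4716,.1296,.059]),proj('top',[.4716,.1296,.027]))"
python3 -m pendant '[[[0.003,-0.001,0.03,0,0,0,0.53],[0.003,-0.001,0.06,0,0,0,0.53],[0.003,-0.001,0.08,0,0,0,0.53],[0.003,-0.001,0.095,0,0,0,0.53],[0.003,-0.001,0.095,0,0,0,0.53]]]'
python3 -m pendant '[[[0,0,0,0,0,0,0.53],[0,0,0,0,0,0,0.53],[0,0,0,0,0,0,0.53]]]'
python3 -c "
from h import *
to(491.5,-185.5,14)
im=eyes.get_image('side');cv2.imwrite('pics/i.png',cv2.resize(im[200:360,190:370,::-1],None,fx=3.3,fy=3.3))"
```

```text
[[468.29707597 126.06166183  59.        ]] [[236.57899657 218.19461375]] [[237.72649443 218.96098142]]
time: 16.57
position: [0.4886, -0.1848, 0.024]
tool_rot: [0.016, -3.134, -0.006]
ft_force: [-1.2, -0.2, -0.2]
gripper_width: 0.0402
grip_force: 0.0
time: 16.82
position: [0.4933, -0.1872, 0.0303]
tool_rot: [-0.016, 3.139, -0.003]
ft_force: [1.1, 0.3, 0.7]
gripper_width: 0.0401
grip_force: 0.0
to (491.5, -185.5, 14) shift [0.0018 0.0018 0.0163] turn [-0.1   0.17 -0.02]
```

View pics/i.png

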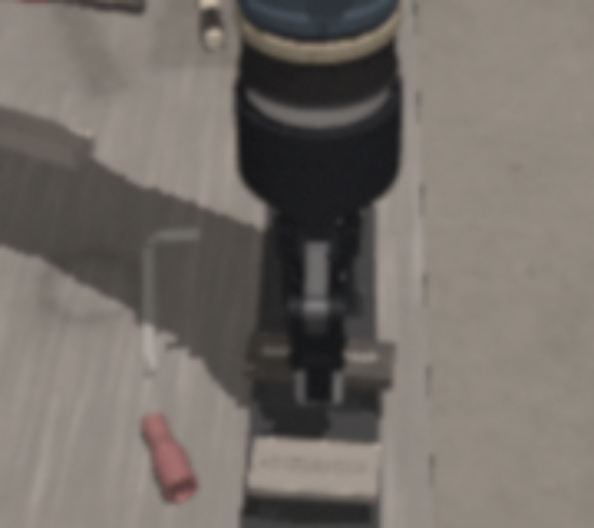

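The pipe checks out within about 4 mm. The near finger (318,385) is on the near side of the coupon and well centred, so I'll lower and grip.

```bash
python3 -m pendant '[[[0.001,0.002,0.005,0,0,0,0.53],[0.001,0.002,0.01,0,0,0,0.53],[0.001,0.002,0.016,0,0,0,0.53],[0.001,0.002,0.016,0,0,0,0.53],[0.001,0.002,0.016,0,0,0,0.53]]]'
python3 -m pendant '[[[0,0,0,0,0,0,0.6],[0,0,0,0,0,0,0.65],[0,0,0,0,0,0,0.7],[0,0,0,0,0,0,0.8],[0,0,0,0,0,0,0.85]]]'
python3 -m pendant '[[[0,0,0,0,0,0,0.9],[0,0,0,0,0,0,0.9],[0,0,0,0,0,0,0.9]]]'
```

```text
time: 17.28
position: [0.4901, -0.184, 0.0114]
tool_rot: [0.016, -3.14, -0.001]
ft_force: [0.5, -0.0, 0.3]
gripper_width: 0.0402
grip_force: 0.0
time: 17.7
position: [0.4912, -0.1846, 0.0128]
tool_rot: [-0.016, 3.141, -0.001]
ft_force: [-0.3, 0.1, 2.1]
gripper_width: 0.0238
grip_force: 57.6
time: 17.95
position: [0.4912, -0.1846, 0.0128]
tool_rot: [-0.016, 3.141, -0.0]
ft_force: [-0.4, -0.1, 3.1]
gripper_width: 0.0238
grip_force: 57.7
```

```bash
python3 -m pendant '[[[0,0,-0.015,0,0,0,0.9],[0,0,-0.04,0,0,0,0.9],[0,0,-0.07,0,0,0,0.9],[0,0,-0.1,0,0,0,0.9],[0,0,-0.11,0,0,0,0.9]]]'
python3 -m pendant '[[[0.002,0.03,0,0,0,0,0.9],[0.004,0.065,0,0,0,0,0.9],[0.006,0.1,0,0,0,0,0.9],[0.008,0.135,0,0,0,0,0.9],[0.01,0.17,0,0,0,0,0.9]]]'
python3 -m pendant '[[[0.002,0.035,0,0,0,0,0.9],[0.004,0.07,0,0,0,0,0.9],[0.006,0.105,0,0,0,0,0.9],[0.008,0.14,0,0,0,0,0.9],[0.01,0.175,0,0,0,0,0.9]]]'
python3 -m pendant '[[[0,0.035,0,0,0,0,0.9],[0,0.07,0,0,0,0,0.9],[0,0.105,0,0,0,0,0.9],[0,0.105,0,0,0,0,0.9],[0,0.105,0,0,0,0,0.9]]]'
python3 -m pendant '[[[0,0,0,0,0,0,0.9],[0,0,0,0,0,0,0.9],[0,0,0,0,0,0,0.9]]]'
python3 -c "
from h import *
to(470.5,265.6,13)"
```

```text
time: 18.37
position: [0.4929, -0.1855, 0.1266]
tool_rot: [-0.016, 3.136, -0.005]
ft_force: [1.3, 0.1, -1.0]
gripper_width: 0.024
grip_force: 57.7
time: 18.78
position: [0.478, -0.0131, 0.1207]
tool_rot: [0.015, -3.14, -0.001]
ft_force: [1.5, -0.3, -2.1]
gripper_width: 0.0241
grip_force: 57.8
time: 19.2
position: [0.4662, 0.1618, 0.1207]
tool_rot: [0.016, -3.14, 0.001]
ft_force: [-0.0, -0.6, -1.3]
gripper_width: 0.0239
grip_force: 57.8
time: 19.62
position: [0.4651, 0.2666, 0.1205]
tool_rot: [0.022, -3.139, 0.002]
ft_force: [1.3, -0.4, -0.6]
gripper_width: 0.0238
grip_force: 57.9
time: 19.87
position: [0.4662, 0.264, 0.1219]
tool_rot: [0.013, -3.141, 0.001]
ft_force: [0.2, 0.6, -1.2]
gripper_width: 0.0239
grip_force: 57.9
to (470.5, 265.6, 13) shift [-0.0044  0.0017  0.1089] turn [-0.04 -0.05 -0.13]
```

```bash
python3 -m pendant '[[[-0.004,0.001,0.03,0,0,0,0.9],[-0.004,0.001,0.06,0,0,0,0.9],[-0.004,0.001,0.085,0,0,0,0.9],[-0.004,0.001,0.098,0,0,0,0.9],[-0.004,0.001,0.098,0,0,0,0.9]]]'
python3 -m pendant '[[[0,0,0,0,0,0,0.9],[0,0,0,0,0,0,0.9],[0,0,0,0,0,0,0.9]]]'
python3 -c "
from h import *
to(470.5,265.6,13)"
```

```text
time: 20.28
position: [0.4669, 0.2637, 0.0198]
tool_rot: [0.013, -3.134, 0.005]
ft_force: [-0.0, -1.4, -2.0]
gripper_width: 0.0237
grip_force: 57.9
time: 20.53
position: [0.472, 0.2667, 0.0265]
tool_rot: [-0.015, 3.138, 0.002]
ft_force: [0.8, 0.6, -1.4]
gripper_width: 0.0242
grip_force: 58.0
to (470.5, 265.6, 13) shift [ 0.0016 -0.0011  0.0135] turn [ 0.09  0.21 -0.06]
```

```bash
python3 -m pendant '[[[0.001,-0.001,0.004,0,0,0,0.9],[0.001,-0.001,0.008,0,0,0,0.9],[0.001,-0.001,0.011,0,0,0,0.9],[0.001,-0.001,0.0135,0,0,0,0.9],[0.001,-0.001,0.0135,0,0,0,0.9]]]'
python3 -m pendant '[[[0,0,0,0,0,0,0.9],[0,0,0,0,0,0,0.9],[0,0,0,0,0,0,0.9]]]'
```

```text
time: 20.95
position: [0.4695, 0.2654, 0.0128]
tool_rot: [-0.016, 3.141, 0.0]
ft_force: [-3.9, -1.8, 8.2]
gripper_width: 0.0241
grip_force: 58.9
time: 21.2
position: [0.4695, 0.2654, 0.0128]
tool_rot: [-0.016, 3.141, -0.0]
ft_force: [-3.9, -1.8, 8.8]
gripper_width: 0.0241
grip_force: 58.9
```

The narrow coupon is seated. I'll release and go to the wide coupon.

```bash
python3 -m pendant '[[[0,0,0,0,0,0,0.7],[0,0,0,0,0,0,0.6],[0,0,0,0,0,0,0.53],[0,0,0,0,0,0,0.53],[0,0,0,0,0,0,0.53]]]'
python3 -m pendant '[[[0,0,-0.015,0,0,0,0.53],[0,0,-0.04,0,0,0,0.53],[0,0,-0.07,0,0,0,0.53],[0,0,-0.1,0,0,0,0.5],[0,0,-0.11,0,0,0,0.48]]]'
python3 -m pendant '[[[-0.002,-0.04,0,0,0,0,0.48],[-0.004,-0.08,0,0,0,0,0.48],[-0.006,-0.12,0,0,0,0,0.48],[-0.008,-0.16,0,0,0,0,0.48],[-0.01,-0.2,0,0,0,0,0.48]]]'
python3 -m pendant '[[[-0.002,-0.04,0,0,0,0,0.48],[-0.004,-0.08,0,0,0,0,0.48],[-0.006,-0.12,0,0,0,0,0.48],[-0.008,-0.16,0,0,0,0,0.48],[-0.01,-0.2,0,0,0,0,0.48]]]'
python3 -m pendant '[[[0,-0.04,0,0,0,0,0.48],[0,-0.08,0,0,0,0,0.48],[0,-0.119,0,0,0,0,0.48],[0,-0.119,0,0,0,0,0.48],[0,-0.119,0,0,0,0,0.48]]]'
python3 -m pendant '[[[0,0,0,0,0,0,0.48],[0,0,0,0,0,0,0.48],[0,0,0,0,0,0,0.48]]]'
python3 -c "
from h import *
to(491.5,-253.5,12.5)
im=eyes.get_image('top')
cv2.imwrite('pics/j.png',cv2.resize(im[160:260,130:290,::-1],None,fx=4,fy=4))"
```

```text
time: 21.62
position: [0.4691, 0.2653, 0.0105]
tool_rot: [0.016, -3.141, 0.0]
ft_force: [0.2, -0.2, -1.0]
gripper_width: 0.0404
grip_force: 0.0
time: 22.03
position: [0.4717, 0.2664, 0.1258]
tool_rot: [-0.016, 3.134, 0.004]
ft_force: [1.3, 0.7, 0.6]
gripper_width: 0.0442
grip_force: 0.0
time: 22.45
position: [0.4808, 0.0639, 0.1201]
tool_rot: [0.017, -3.141, 0.0]
ft_force: [0.7, 0.7, -0.5]
gripper_width: 0.0445
grip_force: 0.0
time: 22.87
position: [0.4928, -0.1363, 0.12]
tool_rot: [0.016, -3.141, -0.001]
ft_force: [0.7, 0.9, -0.5]
gripper_width: 0.0444
grip_force: 0.0
time: 23.28
position: [0.4938, -0.2553, 0.1196]
tool_rot: [0.01, -3.14, -0.002]
ft_force: [0.1, 1.0, -0.4]
gripper_width: 0.0442
grip_force: 0.0
time: 23.53
position: [0.4946, -0.252, 0.1206]
tool_rot: [0.019, -3.141, -0.001]
ft_force: [-0.4, 0.2, 0.6]
gripper_width: 0.0444
grip_force: 0.0
to (491.5, -253.5, 12.5) shift [ 0.0031 -0.0016  0.1081] turn [ 0.03 -0.02  0.1 ]
```

View pics/j.png

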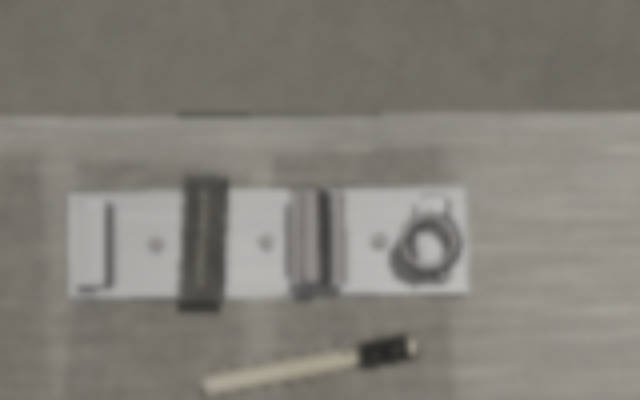

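The narrow coupon lies square on its rest at (203,243), the tee at (315,240) and the pipe at (432,242). Now the wide coupon.

```bash
python3 -m pendant '[[[0.003,-0.001,0.03,0,0,0,0.48],[0.003,-0.001,0.06,0,0,0,0.48],[0.003,-0.001,0.08,0,0,0,0.48],[0.003,-0.001,0.095,0,0,0,0.48],[0.003,-0.001,0.095,0,0,0,0.48]]]'
python3 -m pendant '[[[0,0,0,0,0,0,0.48],[0,0,0,0,0,0,0.48],[0,0,0,0,0,0,0.48]]]'
python3 -c "
from h import *
to(491.5,-253.5,12.5)
im=eyes.get_image('side');cv2.imwrite('pics/k.png',cv2.resize(im[240:400,190:370,::-1],None,fx=3.3,fy=3.3))"
```

```text
time: 24.0
position: [0.4888, -0.2513, 0.0215]
tool_rot: [0.019, -3.135, -0.007]
ft_force: [0.1, 0.5, -0.7]
gripper_width: 0.044
grip_force: 0.0
time: 24.25
position: [0.493, -0.255, 0.0279]
tool_rot: [-0.017, 3.139, -0.003]
ft_force: [0.3, 0.1, -0.4]
gripper_width: 0.0444
grip_force: 0.0
to (491.5, -253.5, 12.5) shift [0.0015 0.0016 0.0154] turn [-0.12  0.17  0.02]
```

View pics/k.png

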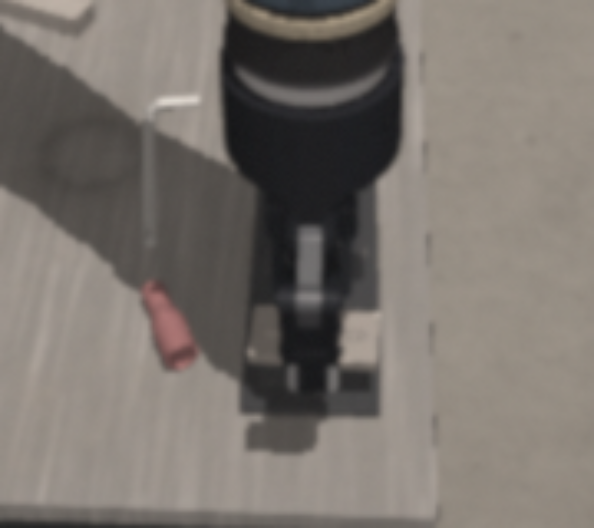

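The finger (313,370) straddles the wide coupon's near edge and is centred along its length (245–382). I'll lower and grip.

```bash
python3 -m pendant '[[[0.001,0.002,0.005,0,0,0,0.48],[0.001,0.002,0.01,0,0,0,0.48],[0.001,0.002,0.015,0,0,0,0.48],[0.001,0.002,0.015,0,0,0,0.48],[0.001,0.002,0.015,0,0,0,0.48]]]'
python3 -m pendant '[[[0,0,0,0,0,0,0.55],[0,0,0,0,0,0,0.6],[0,0,0,0,0,0,0.65],[0,0,0,0,0,0,0.75],[0,0,0,0,0,0,0.85]]]'
python3 -m pendant '[[[0,0,0,0,0,0,0.85],[0,0,0,0,0,0,0.85],[0,0,0,0,0,0,0.85]]]'
```

```text
time: 24.72
position: [0.4898, -0.2521, 0.0099]
tool_rot: [0.016, -3.14, -0.002]
ft_force: [0.1, 0.9, 0.9]
gripper_width: 0.0444
grip_force: 0.0
time: 25.13
position: [0.4909, -0.2527, 0.0113]
tool_rot: [-0.016, 3.141, -0.001]
ft_force: [-0.4, 0.8, 2.7]
gripper_width: 0.0284
grip_force: 58.6
time: 25.38
position: [0.4909, -0.2527, 0.0113]
tool_rot: [-0.016, 3.141, -0.001]
ft_force: [-0.6, -0.4, 2.4]
gripper_width: 0.0285
grip_force: 58.7
```

```bash
python3 -m pendant '[[[0,0,-0.015,0,0,0,0.85],[0,0,-0.04,0,0,0,0.85],[0,0,-0.07,0,0,0,0.85],[0,0,-0.1,0,0,0,0.85],[0,0,-0.11,0,0,0,0.85]]]'
python3 -m pendant '[[[0.002,0.03,0,0,0,0,0.85],[0.004,0.065,0,0,0,0,0.85],[0.006,0.1,0,0,0,0,0.85],[0.008,0.14,0,0,0,0,0.85],[0.009,0.18,0,0,0,0,0.85]]]'
python3 -m pendant '[[[0.002,0.04,0,0,0,0,0.85],[0.004,0.08,0,0,0,0,0.85],[0.006,0.12,0,0,0,0,0.85],[0.007,0.16,0,0,0,0,0.85],[0.008,0.2,0,0,0,0,0.85]]]'
python3 -m pendant '[[[0,0.04,0,0,0,0,0.85],[0,0.08,0,0,0,0,0.85],[0,0.12,0,0,0,0,0.85],[0,0.16,0,0,0,0,0.85],[0,0.19,0,0,0,0,0.85]]]'
python3 -m pendant '[[[0,0.01,0,0,0,0,0.85],[0,0.015,0,0,0,0,0.85],[0,0.015,0,0,0,0,0.85],[0,0.015,0,0,0,0,0.85],[0,0.015,0,0,0,0,0.85]]]'
python3 -c "
from h import *
to(469.8,333.6,11.5)"
```

```text
time: 25.8
position: [0.4925, -0.2537, 0.1253]
tool_rot: [-0.016, 3.136, -0.006]
ft_force: [1.0, -0.9, 0.5]
gripper_width: 0.0289
grip_force: 58.7
time: 26.22
position: [0.4786, -0.0711, 0.1195]
tool_rot: [0.014, -3.14, -0.001]
ft_force: [1.2, 0.5, -0.9]
gripper_width: 0.0283
grip_force: 58.8
time: 26.63
position: [0.4685, 0.1291, 0.1196]
tool_rot: [0.016, -3.14, 0.0]
ft_force: [0.5, -0.0, -0.2]
gripper_width: 0.0284
grip_force: 58.8
time: 27.05
position: [0.4665, 0.3202, 0.1193]
tool_rot: [0.019, -3.14, -0.0]
ft_force: [-0.3, -0.9, -1.1]
gripper_width: 0.0283
grip_force: 58.8
time: 27.47
position: [0.4677, 0.3308, 0.1205]
tool_rot: [0.013, -3.141, 0.002]
ft_force: [0.4, -0.1, 0.1]
gripper_width: 0.0286
grip_force: 58.9
to (469.8, 333.6, 11.5) shift [-0.0022  0.0029  0.109 ] turn [-0.06 -0.04 -0.12]
```

```bash
python3 -m pendant '[[[-0.002,0.003,0.03,0,0,0,0.85],[-0.002,0.003,0.06,0,0,0,0.85],[-0.002,0.003,0.085,0,0,0,0.85],[-0.002,0.003,0.098,0,0,0,0.85],[-0.002,0.003,0.098,0,0,0,0.85]]]'
python3 -m pendant '[[[0,0,0,0,0,0,0.85],[0,0,0,0,0,0,0.85],[0,0,0,0,0,0,0.85]]]'
python3 -c "
from h import *
to(469.8,333.6,11.5)"
```

```text
time: 27.88
position: [0.4665, 0.3319, 0.0183]
tool_rot: [0.012, -3.134, 0.007]
ft_force: [-1.4, 0.7, -1.7]
gripper_width: 0.0284
grip_force: 58.8
time: 28.13
position: [0.4713, 0.3357, 0.0252]
tool_rot: [-0.015, 3.138, 0.003]
ft_force: [0.1, 0.2, -0.6]
gripper_width: 0.0285
grip_force: 58.8
to (469.8, 333.6, 11.5) shift [ 0.0016 -0.0021  0.0137] turn [ 0.11  0.21 -0.06]
```

```bash
python3 -m pendant '[[[0.001,-0.002,0.004,0,0,0,0.85],[0.001,-0.002,0.008,0,0,0,0.85],[0.001,-0.002,0.011,0,0,0,0.85],[0.001,-0.002,0.0135,0,0,0,0.85],[0.001,-0.002,0.0135,0,0,0,0.85]]]'
python3 -m pendant '[[[0,0,0,0,0,0,0.85],[0,0,0,0,0,0,0.85],[0,0,0,0,0,0,0.85]]]'
```

```text
time: 28.55
position: [0.4688, 0.3334, 0.0113]
tool_rot: [-0.016, 3.141, -0.0]
ft_force: [-2.8, -2.5, 7.1]
gripper_width: 0.0286
grip_force: 59.7
time: 28.8
position: [0.4687, 0.3334, 0.0113]
tool_rot: [-0.016, 3.141, -0.0]
ft_force: [-3.4, -1.9, 8.0]
gripper_width: 0.0283
grip_force: 59.7
```

The wide coupon is seated. I'll release, rise, back off and check.

```bash
python3 -m pendant '[[[0,0,0,0,0,0,0.7],[0,0,0,0,0,0,0.6],[0,0,0,0,0,0,0.5],[0,0,0,0,0,0,0.48],[0,0,0,0,0,0,0.48]]]'
python3 -m pendant '[[[0,0,-0.015,0,0,0,0.48],[0,0,-0.04,0,0,0,0.48],[0,0,-0.07,0,0,0,0.48],[0,0,-0.1,0,0,0,0.48],[0,0,-0.12,0,0,0,0.48]]]'
python3 -m pendant '[[[0.01,-0.04,-0.02,0,0,0,0.48],[0.02,-0.08,-0.02,0,0,0,0.48],[0.03,-0.12,-0.02,0,0,0,0.48],[0.04,-0.16,-0.02,0,0,0,0.48],[0.05,-0.2,-0.02,0,0,0,0.48]]]'
python3 -m pendant '[[[0.01,-0.04,0,0,0,0,0.48],[0.02,-0.08,0,0,0,0,0.48],[0.03,-0.12,0,0,0,0,0.48],[0.04,-0.16,0,0,0,0,0.48],[0.05,-0.2,0,0,0,0,0.48]]]'
python3 -m pendant '[[[0,0,0,0,0,0,0.48],[0,0,0,0,0,0,0.48],[0,0,0,0,0,0,0.48]]]'
python3 -c "
from h import *
im=eyes.get_image('top');sm=eyes.get_image('side')
for c in('top','side'):
  for t,z in[('coupon_wide_center',.033),('coupon_narrow_center',.036),('tee_center',.05),('pipe_center',.059)]: print(c,t,rect(c,t,z),[np.round(d['location'],3) for d in spotter.spot_in(c,t)])
a=cv2.resize(im[185:255,135:255,::-1],(480,280),interpolation=2);b=cv2.resize(sm[155:235,250:330,::-1],(280,280),interpolation=2)
cv2.imwrite('pics/l.png',np.hstack([a,b]))"
```

```text
time: 29.22
position: [0.4684, 0.3333, 0.0089]
tool_rot: [0.016, -3.141, 0.0]
ft_force: [0.0, 1.0, -0.4]
gripper_width: 0.0443
grip_force: 0.0
time: 29.63
position: [0.4694, 0.3339, 0.1322]
tool_rot: [-0.016, 3.139, 0.002]
ft_force: [0.8, 0.5, 1.4]
gripper_width: 0.0447
grip_force: 0.0
time: 30.05
position: [0.4204, 0.1334, 0.1493]
tool_rot: [-0.018, 3.141, -0.0]
ft_force: [0.8, -0.2, 1.5]
gripper_width: 0.0444
grip_force: 0.0
time: 30.47
position: [0.3723, -0.0673, 0.1493]
tool_rot: [-0.017, 3.141, -0.0]
ft_force: [1.4, 0.1, 0.1]
gripper_width: 0.0444
grip_force: 0.0
time: 30.72
position: [0.3731, -0.0658, 0.1492]
tool_rot: [-0.014, 3.142, 0.001]
ft_force: [0.6, 0.5, -0.1]
gripper_width: 0.0446
grip_force: 0.0
top coupon_wide_center (0.67, array([ 487.5, -116.1]), array([51., 21.]), 3.6, (336, 201, 10, 22)) [array([0.467, 0.335, 0.032])]
top coupon_narrow_center (0.9, array([472. , 265.5]), array([26.2, 72. ]), 87.6, (174, 204, 13, 31)) [array([0.47 , 0.262, 0.034])]
top tee_center (0.91, array([471.9, 196.3]), array([54.2, 30.5]), 0.1, (202, 207, 14, 24)) [array([0.472, 0.194, 0.043])]
top pipe_center (0.46, array([467.4, 128.6]), array([32.7, 32.6]), 89.6, (230, 213, 15, 15)) [array([0.467, 0.128, 0.062])]
side coupon_wide_center (0.53, array([467.8, 327.6]), array([58.2, 50.9]), 1.6, (273, 161, 23, 10)) [array([0.47 , 0.329, 0.034]), array([0.476, 0.259, 0.036])]
side coupon_narrow_center (0.54, array([468.3, 259.9]), array([74.8, 41.1]), 1.7, (268, 173, 31, 9)) [array([0.474, 0.26 , 0.037]), array([0.475, 0.19 , 0.047])]
side tee_center (0.62, array([470.4, 182.8]), array([53.2, 73.6]), 1.7, (271, 180, 24, 17)) [array([0.472, 0.192, 0.043])]
side pipe_center (0.51, array([466.8, 105.3]), array([33.5, 77.5]), 2.0, (272, 193, 16, 20)) [array([0.465, 0.12 , 0.045])]
```

View pics/l.png

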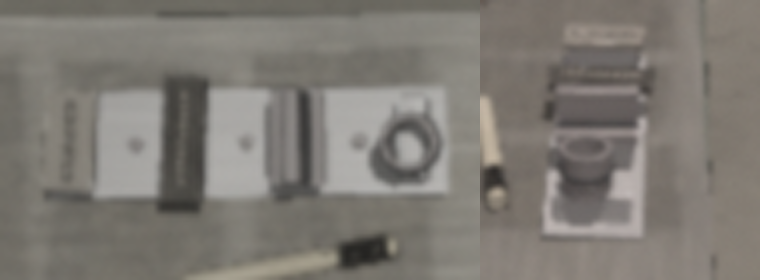

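Left to right on the rack are the wide coupon (73,145), narrow coupon (183,143), tee (297,143) and pipe (410,142). All stand upright, within about 5 mm of their rest centres, so I'll hand in.

```bash
python3 -c "
from station import arm
print(arm.finish_job())"
```

```text
the job is handed in; nothing more can be done
None
```

I moved all four pieces to the inspection rack in reverse order (wide coupon, narrow coupon, tee, pipe from left to right), let go of each, and handed the job in about 31 s into the 96 s allowed; the hand-in gave no verdict, but the last pictures show each piece upright and within about 5 mm of its rest's centre.

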